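Keep the potatoes warm: saucepan over to the low zone, lid on, large zone off

TASK

The halved potatoes are drained and only need keeping warm. Slide the saucepan across the hob glass from the large cooking zone to the middle of the small one without lifting or tipping it, set the lid on gently so that it sits fully home in the pan, and turn the large zone's knob fully off. Leave the small zone's knob as it is set and do not disturb the things standing round the hob.

Things in the scene. Friction and masses are not known exactly. Their poses are not given: they have to be found in the camera images.
- hob: portable two-zone cooker, fixed: black glass top 260 mm deep (x), 520 mm wide (y), 35 mm above the worktop. Origin: centre of its underside on the worktop; x points away from the robot, y to the left. Two rings are printed on the glass at y = +150 and -55 mm (which is where varies); two knobs stand on the glass at y = -212 mm, its right end
- large_zone: the larger printed ring, 170 mm across, flat on the glass; the pan stands on it at the start. Origin: its centre, on the glass
- small_zone: the smaller printed ring, 125 mm across, flat on the glass, free at the start. Origin: its centre, on the glass; the pan is to be centred here
- saucepan: steel saucepan, 136 mm across (base 120), 85 high, wall 3, 0.55 kg, with three potato halves in it (0.15 kg). Origin: centre of its underside, z up. A straight level wooden handle, 20 mm wide, 16 thick, runs along its +y from 87 to 201 mm from the pan's axis, mid-height 68 mm above the underside; it points left or back-left at the start
- pan_handle (a point): middle of the saucepan's handle, 140 mm from the pan's axis; y runs along the handle; pinch the handle across its 20 mm width from above
- pan_mouth (a point): centre of the saucepan's rim, 85 mm above its underside; the opening is 130 mm wide
- lid: round steel lid, 143 mm across, 0.18 kg, standing right way up on the worktop right of the hob. Below it has a plug 122 mm across and 8 mm deep that goes inside the pan's mouth; the brim rests on the rim. Origin: centre of the plug's underside, which is 77 mm above the pan's underside when the lid sits home
- lid_knob (a point): middle of the lid's round wooden knob, 30 mm across, its grip from 28 to 48 mm above the lid's origin; this point is 38 mm above it. The lid's dome under the knob is 18 mm above the origin
- large_knob (a joint): large zone's knob, the far one of the two (beside the bigger ring sign, 55 mm beyond the hob's middle): 0 = off, at the end stop; grows as it is turned clockwise seen from above, up to 2.1 rad; starts on. Turn it anticlockwise to switch off; light friction, no spring
- large_knob_grip (a point): on the large zone's knob's axis, 19 mm above the glass, at half height of its bar: the bar is 40 mm long (along this point's x), 13 mm wide (along its y) and its top is 31 mm above the glass, on a 42 mm round skirt 7 mm high; wall cabinets hang above x = 0.55 m from z = 0.45 m up, so keep tall wrists in front of them
- small_knob_pointer (a point): pointer end of the small zone's knob (the same shape, 110 mm nearer the robot), 19 mm from its axis on the bar's top; must stay as it is
- potato_1: halved potato, 48 mm across and 21 mm high, lying loose, cut face down, in the pan
- potato_2: halved potato, 44 mm across and 20 mm high, lying loose, cut face down, in the pan
- potato_3: halved potato, 50 mm across and 22 mm high, lying loose, cut face down, in the pan
- tin: bystander: low tin, 75 mm across, 58 mm high, left of the hob, towards the back
- lemon: bystander: lemon, 71 x 53 mm, left of the hob near the front edge
- garlic: bystander: garlic bulb, 53 mm, behind the lid
- jar: bystander: glass jar with a screw cap, 73 mm across, 91 mm high, behind the lid

How it is judged:
By the outcome, as a careful person would: the job done as asked, in the order asked, and still so for the second after the job is handed in, with the robot touching nothing.
It also fails if it takes over 72 s, if anything falls off the work surface, if the arm or the gripper's body presses on something with over 40 N, if the wrist force passes 120 N, or if a joint passes its speed limit or range.

ROBOT

A 7-joint arm with a two-finger parallel gripper is mounted at the origin on a cart in front of the work surface, level with it; the furniture and walls round the work are solid. World frame = base frame: x ahead of the robot, y to its left, z up, the work surface at z = 0. Lengths are in mm, angles in rad, forces in N, time in s.
With the tool pointing down it reaches from about 425 to 875 mm from the base axis. Payload 4.7 kg.
Tool frame: the origin (TCP) lies between the finger pads; the fingertips stand 17 mm ahead of it and the grasp point (between the pads) lies 2 mm behind it (env.tips_ahead is the distance from the TCP to the fingertips, in mm); z points along the fingers, y is the line along which they close (so a half turn about z gives the same grasp; the last joint's range is limited). The gripper opens to 87 mm and grips with 3 to 60 N. Pads are 19 mm wide; open, the fingers measure 117 mm over their backs; the gripper's body (75 mm by 190 mm) begins 51 mm behind the grasp point.
Start: joints at [-1.335, 0.321, -0.07, 1.45, 0.023, 1.371, -0.057], TCP at [143.016, 634.09, 239.587] pointing down, gripper open.
Joint ranges: [-2.86, 2.86], [-0.3, 2.09], [-1.38, 1.24], [0.06, 2.45], [-1.56, 4.7], [0.09, 2.05], [-2.69, 2.69]. Speed limits (rad/s): [2.57, 2.57, 3.14, 3.14, 3.14, 3.14, 3.14].

INTERFACE

Orientations are given as a unit quaternion [w, x, y, z].
In Python, from workcell import env, hand, telemetry, optics gives the robot as it stands. Calls block until the motion is done:
- env.reach(position, orientation): joint-space move of the TCP to a pose.
- env.move_linear(position, vel=150, frame=None, f_stop=None): straight line of the TCP; frame=None keeps the orientation; vel is the mean speed in mm/s. With f_stop (N) it stops when the force on the tool has changed by that much, and returns True; else False.
- env.move_j(angles): joint-space move.
- hand.open_jaws() and hand.clamp(grasp_force=None): open the fingers fully, or close them until they stop; grasp_force is the grip in N (None keeps the last).
- env.pause(seconds).
- env.inverse_kinematics(position, orientation): joint angles nearest the present ones, or None.
- telemetry.get_obs(): the state.
- optics.camera(name): name is "scene" or "top" or "wrist"; returns a dict with "img" (480x640x3 uint8, red, green, blue), "fx", "fy", "cx", "cy" (pixels), "D" ([k1, k2, p1, p2, k3] as OpenCV has them; the pictures are not rectified), "R" (3x3) and "t" (3): a world point X has camera coordinates R X + t. Camera axes: x right, y down, z forward; pixel columns grow to the right and rows downward; lengths in mm; the calibration is good to about 2 mm. A picture is of the moment at which its call begins. There is no depth.
A pose or a line that the arm cannot do raises env.MotionError and nothing moves.
- env.job_done(): hands the job in; it is judged then, once.
The state is a dict: "t": time; "joint_pos": joint angles; "qd": joint speeds; "tau": joint torques, N m; "ee_pos": TCP position; "orientation": TCP orientation; "wrist_force": force on the tool from outside, world axes, zero at the start; "torque": the same for the moment, N m; "gripper_width": opening from 0.0 (shut) to 1.0 (fully open); "gripper_force": force on a finger pad.
Only numpy, scipy, OpenCV 4.12 (cv2) and the standard library are available. Lean on these libraries where they do the work, as an engineer would, in place of code of your own. Each camera call takes 0.05 s, during which the arm holds its last target. There are 200 camera calls.

## Working session

There is one attempt and no reset: what is moved stays moved. The work goes in short steps, each a Python script; the robot and the scene stay as the last script left them, time stands still between calls to the robot, and variables do not carry over. Pictures are saved under pics/ and viewed, at most 13 in all, crops included, and the job is handed in when it is done.

```bash
ls; mkdir -p pics; python3 - <<'E'
from workcell import env,hand,telemetry,optics
import cv2,pickle
for n in("scene","top"):
    c=optics.camera(n);pickle.dump(c,open(f"pics/{n}0.pkl","wb"));cv2.imwrite(f"pics/{n}0.png",c["img"][:,:,::-1])
    print(n,c["fx"],c["D"],c["t"],c["R"])
print(telemetry.get_obs())
E
```

```text
pics
scene 515.4673054609533 [-0.12857015  0.          0.          0.          0.        ] [ 110.23830597  337.15258592 1112.23344818] [[-0.11583777 -0.99326412 -0.0028274 ]
 [-0.5267066   0.06383917 -0.84764658]
 [ 0.84211743 -0.09670028 -0.53055376]]
top 514.1998945504909 [0.01464665 0.         0.         0.         0.        ] [  29.02108538  527.93540896 1359.3942737 ] [[ 0.02485958 -0.99943594  0.022579  ]
 [-0.99629975 -0.02662771 -0.08171763]
 [ 0.08227276 -0.02046399 -0.99639973]]
{'t': 0.1, 'joint_pos': array([-1.33490271,  0.32175195, -0.07008019,  1.45153114,  0.02263985,
        1.37078592, -0.05691515]), 'qd': array([ 2.28267291e-04, -2.23779025e-03, -7.38108707e-04, -2.54220158e-03,
        4.81592210e-04, -1.25059300e-05,  4.54915058e-04]), 'tau': array([-1.77275301e-04, -4.92569554e+01, -4.05748654e-01, -3.13399744e+01,
       -6.42601401e-02,  3.94399278e-02,  1.03687812e-04]), 'ee_pos': array([142.94889209, 633.62365313, 238.57980768]), 'orientation': array([-2.77315335e-05,  1.10661723e-01,  9.93857771e-01, -8.44552172e-04]), 'wrist_force': array([-0.49357434, -0.16280261, -0.19654137]), 'torque': array([ 0.02915496, -0.00648568,  0.01618058]), 'gripper_force': 0.0, 'gripper_width': 0.9981624236844897}
```

View pics/scene0.png

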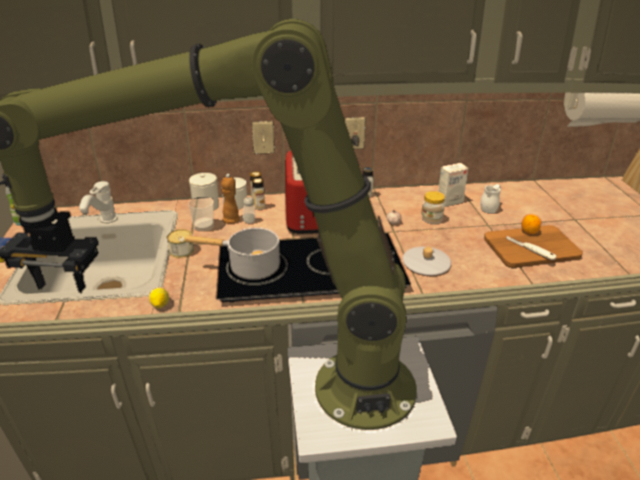

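View pics/top0.png

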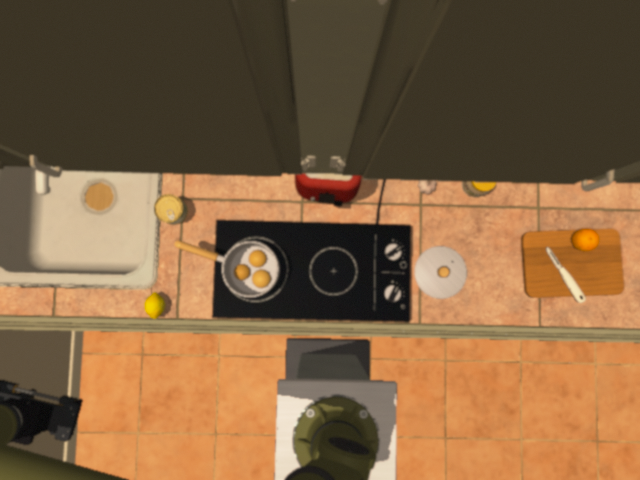

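The scene view shows the pan at (254,254) with its handle end at (168,236), and the lid knob at (428,253). In the top view the pan is at (254,268), the small ring at (333,271), the knobs at (394,252) and (394,293), and the lid at (441,272). I'll enlarge both.

```bash
python3 - <<'E'
import cv2
a=cv2.imread("pics/top0.png")[200:330,165:485]; b=cv2.imread("pics/scene0.png")[215:305,150:470]
# each 2.5x, stacked
cv2.imwrite("pics/crop0.png",cv2.resize(cv2.vconcat([a,b]),None,fx=2.5,fy=2.5,interpolation=cv2.INTER_CUBIC))
E
```

```text
(no output)
```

View pics/crop0.png

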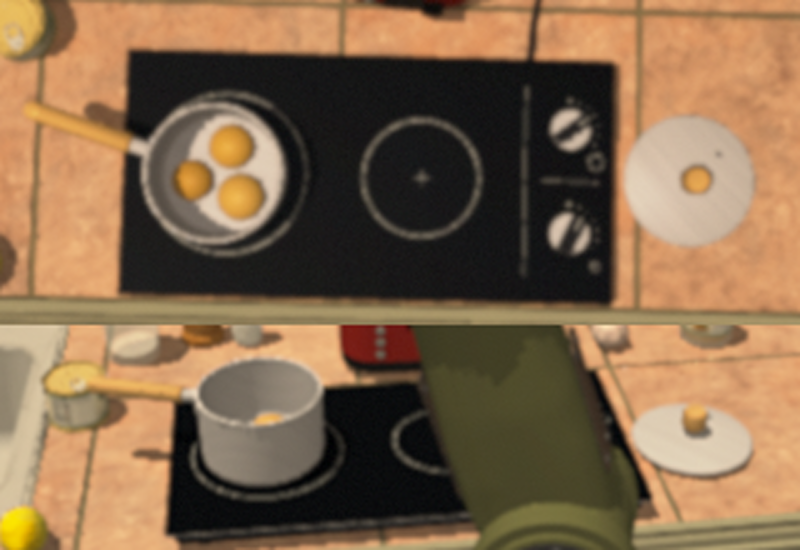

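The crop shows the pan rim centred at (215,172), the handle end at (29,109), the small ring at (421,178), and the far knob at (570,130), all in the top part. In the scene part, the lid knob is at (695,419), the pan rim spans 195–324, and the handle end is at (83,384). The arm hides the knobs there.

```bash
cat > h.py <<'E'
import numpy as np,cv2,pickle
def K(c): return np.array([[c["fx"],0,c["cx"]],[0,c["fy"],c["cy"]],[0,0,1.]])
def ray(c,p):
    u=cv2.undistortPoints(np.array([[p]],float),K(c),np.array(c["D"])).ravel()
    R=np.array(c["R"]);d=R.T@np.r_[u,1];return -R.T@np.array(c["t"]),d/np.linalg.norm(d)
def onz(c,p,z):
    o,d=ray(c,p);return o+d*(z-o[2])/d[2]
def tri(*cp):
    A=0;b=0;L=[ray(c,p) for c,p in cp]
    for o,d in L:
        M=np.eye(3)-np.outer(d,d);A=A+M;b=b+M@o
    X=np.linalg.solve(A,b);return X,[round(float(np.linalg.norm((np.eye(3)-np.outer(d,d))@(X-o))),1) for o,d in L]
def proj(c,X): return cv2.projectPoints(np.array(X,float).reshape(-1,1,3),cv2.Rodrigues(np.array(c["R"]))[0],np.array(c["t"],float),K(c),np.array(c["D"]))[0].reshape(-1,2)
E
python3 - <<'E'
from h import *
np.set_printoptions(precision=1,suppress=True)
T=pickle.load(open("pics/top0.pkl","rb"));S=pickle.load(open("pics/scene0.pkl","rb"))
t=lambda x,y:((x+.5)/2.5-.5+165,(y+.5)/2.5-.5+200)
s=lambda x,y:((x+.5)/2.5-.5+150,(y-324.5)/2.5-.5+215)
for n,p in dict(c1=(130,52),c2=(615,65),c3=(612,302),c4=(121,292),small=(421.5,178),kn_far=(570,130),kn_near=(569,233)).items(): print(n,onz(T,t(*p),35))
for n,p,q in [("lidknob",(697,180),(695,414)),("lid",(690,180),(692,439)),("rim",(215,172.5),(259.5,385)),("hend",(29,109),(83,384)),("hstart",(130,147),(186,395))]:
    print(n,tri((T,t(*p)),(S,s(*q))))
print(onz(T,t(215,172.5),120),onz(T,t(29,109),103),onz(T,t(130,147),103))
E
```

```text
c1 [568.1 328.   35. ]
c2 [ 568.4 -188.6   35. ]
c3 [ 317.4 -188.1   35. ]
c4 [315.8 326.7  35. ]
small [442.5  15.6  35. ]
kn_far [ 497.5 -141.3   35. ]
kn_near [ 388.5 -141.7   35. ]
lidknob (array([ 447.9, -275.5,   39.9]), [0.5, 0.5])
lid (array([ 448.6, -276.8,    3.7]), [0.9, 0.9])
rim (array([441. , 224. , 122.9]), [1.0, 1.0])
hend (array([500.3, 419.3, 100.6]), [5.2, 5.2])
hstart (array([464.7, 309.4, 101.6]), [2.1, 2.1])
[441.  223.4 120. ] [500.2 413.3 103. ] [464.7 311.2 103. ]
```

```bash
cat >> h.py <<'E'
from scipy.spatial.transform import Rotation as Ro
from workcell import env,hand,telemetry,optics
np.set_printoptions(precision=2,suppress=True)
def down(a):
    "tool down, closing line at world yaw a (rad)"
    y=np.array([np.cos(a),np.sin(a),0]);z=np.array([0,0,-1.])
    return Ro.from_matrix(np.c_[np.cross(y,z),y,z]).as_quat()[[3,0,1,2]]
def best(p,a):
    "the half-turn whose last joint stays nearest its mid-range"
    c=[(abs(q[6]),b) for b in (a,a+np.pi) for q in [env.inverse_kinematics(p,down(b))] if q is not None]
    return min(c)[1] if c else None
def st():
    o=telemetry.get_obs();print("t",round(o["t"],1),o["ee_pos"],"F",o["wrist_force"],"M",o["torque"],"w",round(o["gripper_width"]*87,1),"g",round(o["gripper_force"],1));return o
def shot(n,name):
    c=optics.camera(n);pickle.dump(c,open(f"pics/{name}.pkl","wb"));cv2.imwrite(f"pics/{name}.png",c["img"][:,:,::-1]);return c
E
python3 - <<'E'
from h import *
h=np.array([59.2,192]);h/=np.linalg.norm(h);m=np.array([441,223.7])+140*h
a=np.arctan2(-h[0],h[1]);p=[*m,220];b=best(p,a);print(h,m,a,b,env.inverse_kinematics(p,down(b)),env.inverse_kinematics([m[0],m[1]-209,101],down(b)))
env.reach(p,down(b));st();shot("wrist","w1");shot("scene","s1")
E
```

```text
[0.29 0.96] [482.25 357.48] -0.2990844116129578 -0.2990844116129578 [-0.98  0.23  0.35  1.62 -0.08  1.31 -0.92] [-0.81  0.14  0.49  1.99 -0.07  1.04 -0.58]
t 1.7 [481.13 359.18 219.89] F [-0.25  0.31  0.3 ] M [-0.07  0.08 -0.03] w 87.2 g 0.0
```

View pics/w1.png

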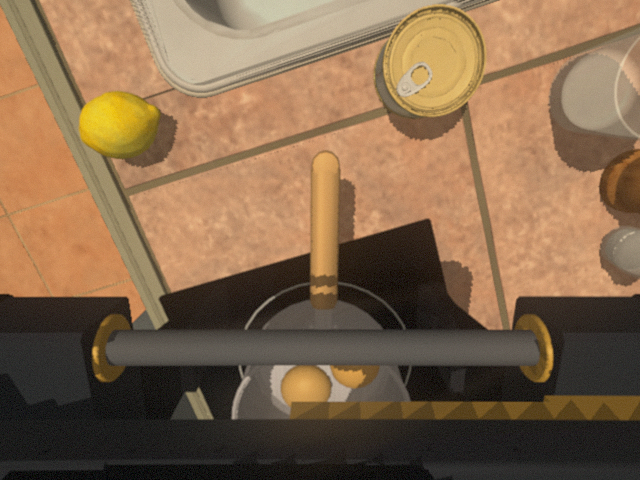

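The wrist view shows the handle upright and clear, from its rounded end at (325,151) to its pan end at (324,307). The lemon and tin are well off to either side.

```bash
python3 - <<'E'
from h import *
L=lambda n:pickle.load(open(f"pics/{n}.pkl","rb"))
W,T=L("w1"),L("top0");t=lambda x,y:((x+.5)/2.5-.5+165,(y+.5)/2.5-.5+200)
e=onz(W,(325.5,151),105);s=onz(W,(324,307),111)
print("w end/start",e,s,"dir",np.arctan2(s[0]-e[0],e[1]-s[1]));print(tri((T,t(27,108)),(W,(325,151))),tri((T,t(130,147)),(W,(324,303))))
h=(e-s)[:2]/np.linalg.norm((e-s)[:2]);print("pan from end",e[:2]-201*h,"mid",e[:2]-61*h,"a",np.arctan2(-h[0],h[1]))
E
```

```text
w end/start [501.19 419.13 105.  ] [468.42 314.28 111.  ] dir -0.30289451073442225
(array([501.31, 418.42,  92.08]), [0.6, 0.6]) (array([466.24, 311.76,  97.95]), [1.4, 1.4])
pan from end [441.23 227.28] mid [482.99 360.91] a -0.30289451073442225
```

```bash
python3 - <<'E'
from h import *
x,y,z=482.5,359.,102.
env.reach([x,y,150],down(-.301))
print(env.move_linear([x,y,z],vel=80,f_stop=8));st()
hand.clamp(25);o=st()
c=o["ee_pos"]
env.move_linear([x+1.3,y-209,z],vel=60);env.pause(.3);st();shot("top","t2");shot("wrist","w2")
a=cv2.imread("pics/t2.png")[200:330,205:465]
cv2.imwrite("pics/t2c.png",cv2.resize(a,None,fx=3,fy=3,interpolation=cv2.INTER_CUBIC))
E
```

```text
False
t 2.9 [482.68 359.06 102.09] F [0.08 0.68 1.  ] M [-0.15  0.08  0.02] w 86.9 g 0.0
t 4.0 [482.49 358.99 101.98] F [ 0.21  0.04 -0.73] M [-0.06  0.13 -0.08] w 19.6 g 25.0
t 8.0 [483.78 150.13 101.99] F [ 0.02  3.58 -1.46] M [ 0.69  0.15 -0.18] w 19.9 g 25.0
```

View pics/t2c.png

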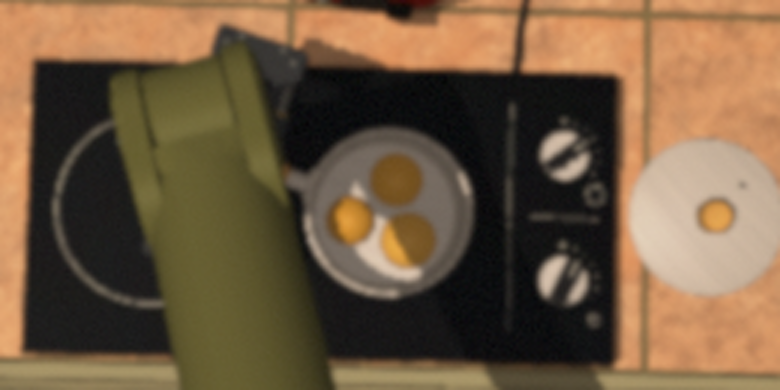

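The pan is now on the small zone. In this crop its rim spans columns 302–474 and rows 127–299, so it is centred near (388,213). The lid knob is at (716,215).

```bash
python3 - <<'E'
from h import *
T=pickle.load(open("pics/t2.pkl","rb"));t=lambda x,y:((x+.5)/3-.5+205,(y+.5)/3-.5+200)
print(onz(T,t(388,213),120),onz(T,t(716,215),48),onz(T,t(712,217),10),onz(T,t(712,217),13))
# refine the rim by the best-matching projected circle (outer rim) on edge strength
g=cv2.GaussianBlur(cv2.cvtColor(T["img"],cv2.COLOR_RGB2GRAY),(0,0),.8).astype(float)
def score(x,y,z,r):
    f=np.linspace(0,2*np.pi,180,endpoint=False);o=[]
    for rr in (r+4,r-4): 
        P=proj(T,np.c_[x+rr*np.cos(f),y+rr*np.sin(f),0*f+z]).astype(np.float32)
        o.append(cv2.remap(g.astype(np.float32),P[:,:1],P[:,1:],cv2.INTER_LINEAR).ravel())
    return np.mean(np.clip(o[1]-o[0],-30,30))
for nm,x0,y0,z,r in (("rim",442,15,120,68),("lid",448,-277,10,71.5),("knob",448,-276,48,15)):
    s=max((score(x,y,z,r),x,y) for x in np.arange(x0-8,x0+8.5,.5) for y in np.arange(y0-8,y0+8.5,.5));print(nm,s)
E
```

```text
[441.32  17.29 120.  ] [ 448.5  -273.52   48.  ] [ 447.59 -279.61   10.  ] [ 447.52 -278.86   13.  ]
rim (np.float32(28.999115), np.float64(443.0), np.float64(18.0))
lid (np.float32(17.616558), np.float64(447.5), np.float64(-272.5))
knob (np.float32(0.10970595), np.float64(440.0), np.float64(-281.0))
```

```bash
python3 - <<'E'
from h import *
x,y,z=483.9,147.5,102.
env.move_linear([x,y,z],vel=20);env.pause(.2);st()
hand.open_jaws();env.move_linear([x,y,200],vel=150)
p=[448,-275.5,160];b=best(p,np.pi/2);print(b,env.inverse_kinematics(p,down(b)))
env.reach(p,down(b));st();shot("top","t3");shot("wrist","w3");shot("scene","s3")
a=cv2.imread("pics/t3.png")[215:315,280:480];
cv2.imwrite("pics/c3.png",cv2.vconcat([cv2.resize(a,(640,320),interpolation=cv2.INTER_CUBIC),cv2.resize(cv2.imread("pics/w3.png"),(640,480))[0:270]]))
E
```

```text
t 8.5 [483.88 146.81 101.93] F [-1.09  0.54 -0.84] M [ 0.15  0.1  -0.09] w 19.8 g 25.0
4.71238898038469 [-0.48  0.18  1.08  1.89 -0.17  1.17 -0.91]
t 12.2 [ 448.98 -273.89  159.85] F [-0.   -0.33  0.92] M [-0.02  0.13 -0.02] w 87.0 g 0.0
```

View pics/c3.png

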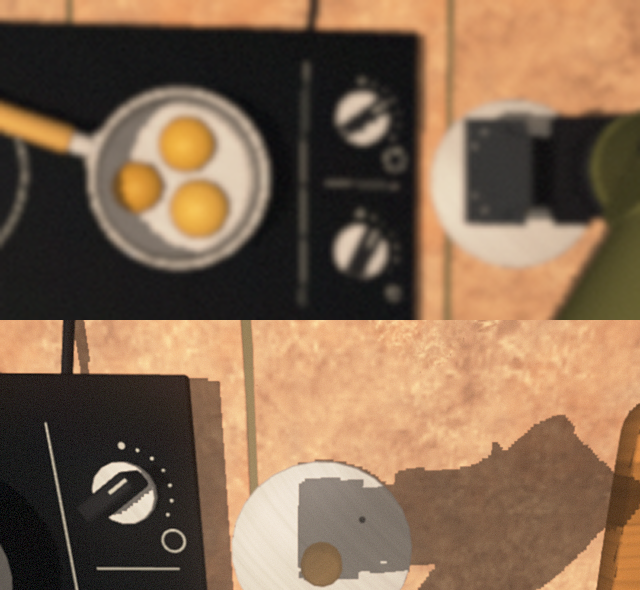

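The top part shows the pan rim centred at (178,178). The far knob's bar points about 55° clockwise of straight ahead, and the large off dot is straight ahead. In the wrist part the lid knob is at (322,565), which is row 245 of the full image, and the lid's outline spans columns 231–411 with its top at row 141.

```bash
python3 - <<'E'
from h import *
L=lambda n:pickle.load(open(f"pics/{n}.pkl","rb"))
T,W,T0=L("t3"),L("w3"),L("top0");t=lambda x,y:((x+.5)/3.2-.5+280,(y+.5)/3.2-.5+215)
print("rim",onz(T,t(178,178),120),"lidknob w",onz(W,(322,245),48),"tri",tri((W,(322,245)),(T0,(697.5/2.5+164.5,180.5/2.5+199.5))))
print("brim ext",onz(W,(231,231),10),onz(W,(411,231),10),onz(W,(321,141),10))
print("knob far",onz(W,(124,173),42),onz(T,t(362,117),42), "off dot",onz(W,(121,125),35))
print("bar",onz(W,(80,190),66),onz(W,(145,158),66),onz(T,t(340,133),66),onz(T,t(386,101),66))
E
```

```text
rim [442.35  14.14 120.  ] lidknob w [ 447.88 -273.63   48.  ] tri (array([ 447.69, -273.81,   47.87]), [0.2, 0.2])
brim ext [ 447.67 -201.39   10.  ] [ 448.31 -344.13   10.  ] [ 517.06 -272.55   10.  ]
knob far [ 496.35 -139.45   42.  ] [ 498.36 -140.43   42.  ] off dot [ 527.45 -138.42   35.  ]
bar [ 488.39 -122.92   66.  ] [ 508.15 -165.68   66.  ] [ 483.38 -118.96   66.  ] [ 510.4  -156.07   66.  ]
```

```bash
python3 - <<'E'
from h import *
q=down(4.71238898)
x,y=447.4,-273.5
env.move_linear([x,y,100],vel=100);print(env.move_linear([x,y,38],vel=50,f_stop=5));st()
hand.clamp(20);o=st();env.move_linear([x,y,220],vel=120)
X,Y=442.4,14.3
env.move_linear([X,Y,220],vel=150);env.move_linear([X,Y,185],vel=80);env.pause(.3);st()
shot("top","t4");shot("scene","s4")
a=cv2.imread("pics/t4.png")[220:320,280:400];b=cv2.imread("pics/s4.png")[180:300,240:400]
f=lambda i,s:cv2.resize(i,s,interpolation=cv2.INTER_CUBIC)
cv2.imwrite("pics/c4.png",cv2.hconcat([f(a,(384,320)),f(b,(426,320))][:2])[:, :800])
E
```

```text
False
t 14.5 [ 447.67 -273.6    38.29] F [-1.37  0.05 -0.24] M [-0.01  0.19 -0.01] w 86.6 g 0.0
t 15.5 [ 447.36 -273.48   37.98] F [ 0.27  0.33 -0.37] M [-0.02  0.08  0.02] w 29.3 g 20.0
t 20.1 [442.67  14.36 185.38] F [-0.09 -0.85 -1.58] M [-0.05  0.12 -0.02] w 28.9 g 20.0
```

View pics/c4.png

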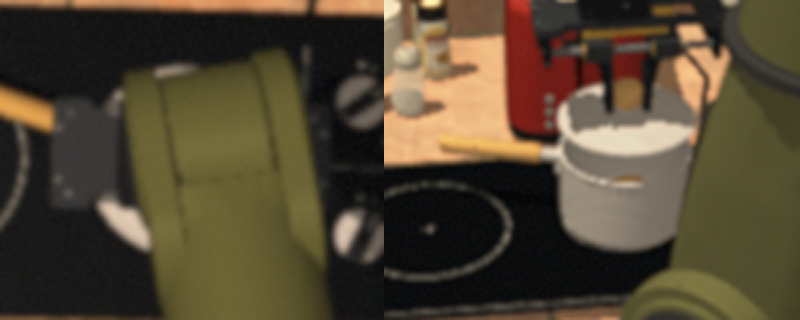

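The lid is held level and sits over the pan mouth. In the scene part the lid spans columns 557–697 and the pan 558–690, so I can lower it.

```bash
python3 - <<'E'
from h import *
X,Y=442.4,14.3
env.move_linear([X,Y,165],vel=60);st()
print(env.move_linear([X,Y,146],vel=15,f_stop=4));st()
E
```

```text
t 20.7 [442.08  14.19 164.5 ] F [ 0.9  -0.53 -0.92] M [-0.02  0.09  0.01] w 29.5 g 20.0
True
t 21.6 [442.3   14.31 149.89] F [-0.54  0.71  4.36] M [-0.07  0.24  0.03] w 28.8 g 20.0
```

```bash
python3 - <<'E'
from h import *
hand.open_jaws();env.move_linear([442.4,14.3,230],vel=150)
p=[497,-141,150]
for a in (-1.03,0.):
  for b in (a,a+np.pi,a-np.pi): print(b,env.inverse_kinematics(p,down(b)))
b=best(p,-1.03);env.reach([497,-141,200],down(b));print(b);st();shot("top","t5");shot("scene","s5");shot("wrist","w5")
f=lambda i,s:cv2.resize(i,s,interpolation=cv2.INTER_CUBIC)
a=f(cv2.imread("pics/t5.png")[215:315,280:400],(384,320));b=f(cv2.imread("pics/s5.png")[180:300,240:390],(400,320))
c=f(cv2.imread("pics/w3.png")[110:240,60:220],(344,280));d=f(cv2.imread("pics/w5.png"),(373,280))
r=cv2.hconcat([c,d]);cv2.imwrite("pics/c5.png",cv2.vconcat([cv2.hconcat([a,b]),cv2.copyMakeBorder(r,0,0,0,784-r.shape[1],0)]))
E
```

```text
-1.03 [-0.75  0.16  1.06  1.92 -0.15  1.15 -0.66]
2.111592653589793 [ 1.27  0.28 -1.17  1.86  0.28  1.18  2.12]
-4.171592653589793 [ 1.27  0.28 -1.17  1.86  0.28  1.18  2.12]
0.0 [-0.81  0.18  1.14  1.92 -0.18  1.15  0.39]
3.141592653589793 None
-3.141592653589793 None
-1.03
t 24.4 [ 496.59 -140.09  199.3 ] F [-0.01  0.78  1.05] M [-0.06  0.11  0.03] w 87.2 g 0.0
```

View pics/c5.png

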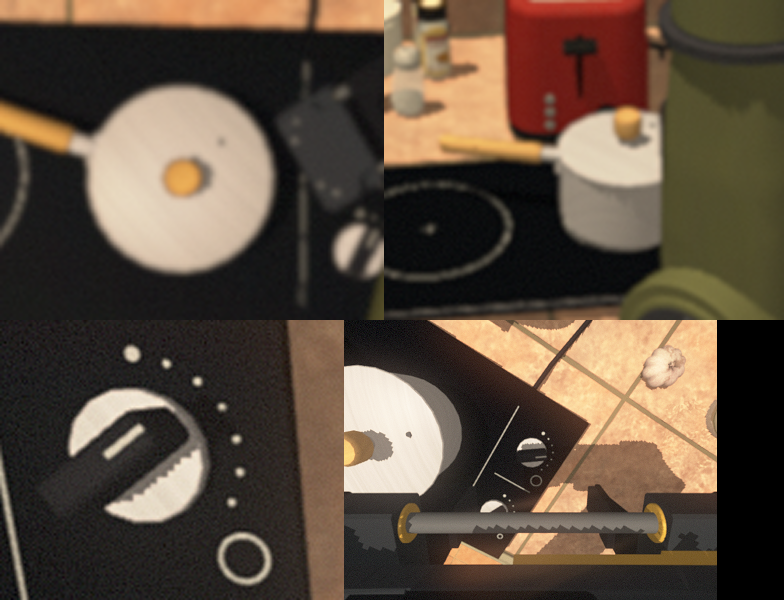

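The lid looks level, with its brim concentric on the pan. In the w3 crop, bottom left, the white pointer mark runs from (104,455) to (145,427). In the new wrist view the far knob is under the tool with its bar lying along the closing line.

```bash
python3 - <<'E'
from h import *
L=lambda n:pickle.load(open(f"pics/{n}.pkl","rb"))
W,V,T=L("w3"),L("w5"),L("t5");m=lambda x,y:(60+x/2.15,110+(y-320)/2.15)
a,b=onz(W,m(104,455),66),onz(W,m(145,427),66);print(a,b,np.arctan2(*(b-a)[1::-1]))
print("skirt",onz(W,m(138,455),42))
t=lambda x,y:((x+.5)/3.2-.5+280,(y+.5)/3.2-.5+215)
print("lid",onz(T,t(181,178),124),"knob",onz(T,t(182,177),160))
f=proj(V,[[497,-141,50]])[0];x,y=f.astype(int);print(f)
cv2.imwrite("pics/c6.png",cv2.resize(cv2.imread("pics/w5.png")[max(y-60,0):y+60,x-80:x+80],None,fx=4,fy=4,interpolation=cv2.INTER_CUBIC))
E
```

```text
[ 499.1  -142.11   66.  ] [ 507.03 -154.88   66.  ] -1.0152919299803012
skirt [ 496.49 -139.6    42.  ]
lid [442.32  11.99 124.  ] knob [442.27  12.93 160.  ]
[324.15 230.69]
```

View pics/c6.png

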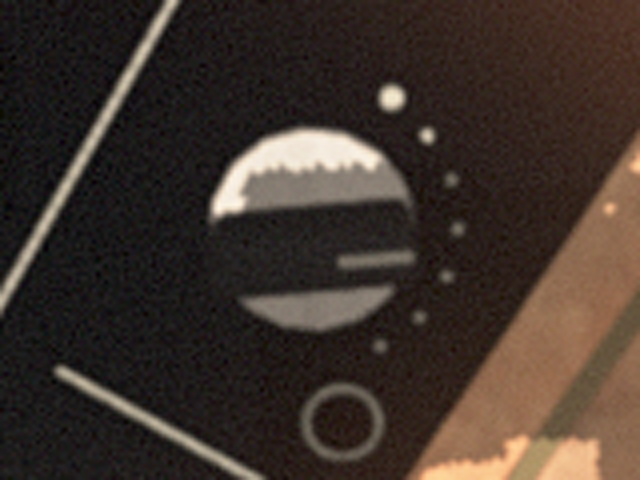

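The zoom shows the skirt centred at (311,229). The bar is tilted about 3.7° anticlockwise of the closing line, and the off dot at (392,97) is dead ahead of the robot.

```bash
python3 - <<'E'
from h import *
V=pickle.load(open("pics/w5.pkl","rb"));k=onz(V,(244+311.5/4-.5,170+229.5/4-.5),42);print(k)
x,y=(k[:2]+[497,-141])/2;a=-.965
env.reach([x,y,120],down(a));print(env.move_linear([x,y,62],vel=50,f_stop=5));st()
hand.clamp(10);st()
while a<.1:
    a=min(a+.12,.1);env.reach([x,y,62],down(a));o=st()
    if abs(o["torque"][2])>.6 or np.linalg.norm(o["wrist_force"])>25: print("stop",a);break
E
```

```text
[ 496.79 -138.52   42.  ]
False
t 26.3 [ 497.19 -139.83   62.31] F [ 0.05  0.16 -0.06] M [-0.04  0.13 -0.04] w 87.1 g 0.0
t 27.2 [ 496.67 -139.42   62.  ] F [-1.24  0.39  2.79] M [0.21 0.39 0.02] w 39.8 g 10.0
t 27.4 [ 496.69 -139.49   62.  ] F [-1.09  1.33  3.03] M [0.28 0.43 0.05] w 40.0 g 10.0
t 27.7 [ 496.73 -139.53   62.  ] F [-1.32  2.49  2.78] M [0.29 0.55 0.04] w 40.0 g 10.0
t 27.9 [ 496.76 -139.53   61.98] F [-1.45  1.13  2.36] M [0.43 0.54 0.03] w 39.9 g 10.0
t 28.2 [ 496.78 -139.55   61.97] F [-1.54  2.46  3.27] M [0.44 0.59 0.  ] w 40.1 g 10.0
t 28.4 [ 496.83 -139.58   61.97] F [-2.68  2.83  3.42] M [0.51 0.61 0.04] w 39.6 g 10.0
t 28.7 [ 496.85 -139.58   61.96] F [-1.54  2.44  3.58] M [0.53 0.56 0.07] w 40.1 g 10.0
t 28.9 [ 496.91 -139.62   61.98] F [-1.59  3.01  3.01] M [0.57 0.54 0.06] w 39.4 g 10.0
t 29.2 [ 496.91 -139.82   61.96] F [-1.66  3.92  3.18] M [0.51 0.45 0.04] w 40.0 g 10.0
t 29.4 [ 497.05 -140.36   61.9 ] F [-0.87  0.5  -1.21] M [ 0.06  0.14 -0.07] w 40.4 g 10.0
```

```bash
python3 - <<'E'
from h import *
o=telemetry.get_obs();q=o["orientation"];print(Ro.from_quat(q[[1,2,3,0]]).as_matrix()[:2,1])
hand.open_jaws();env.move_linear([497,-140,200],vel=120);V=shot("wrist","w7");st()
x,y=proj(V,[[497,-140,50]])[0].astype(int);print(x,y)
f=lambda i,s:cv2.resize(i,s,interpolation=cv2.INTER_CUBIC)
a=f(cv2.imread("pics/w7.png")[y-60:y+60,x-80:x+80],(480,360))
env.move_linear([440,-140,330],vel=200)
shot("top","t7")
b=f(cv2.imread("pics/t7.png")[215:315,260:360],(310,310));b=cv2.copyMakeBorder(b,0,50,0,0,0)
cv2.imwrite("pics/c7.png",cv2.hconcat([a,b]))
E
```

```text
[1.   0.09]
t 31.8 [ 496.46 -139.88  199.17] F [-0.83 -0.07 -0.17] M [-0.12  0.05 -0.04] w 87.0 g 0.0
323 231
```

View pics/c7.png

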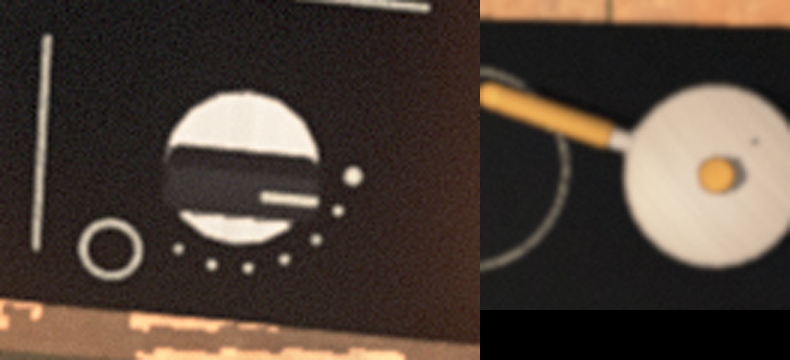

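The bar now lies at about 5° in this picture, parallel to the hob edges and aimed at the large off dot at (352,176), so the knob is at its stop. The lid sits concentric on the pan. One short re-turn against the stop will make sure, followed by a final look.

```bash
python3 - <<'E'
from h import *
x,y=497,-140
env.reach([x,y,120],down(0.));env.move_linear([x,y,62],vel=60,f_stop=5)
hand.clamp(12);st()
for a in(.03,.06):env.reach([x,y,62],down(a));st()
hand.open_jaws();env.move_linear([x,y,200],vel=120);V=shot("wrist","w8")
u,v=proj(V,[[x,y,50]])[0].astype(int)
f=lambda i,s:cv2.resize(i,s,interpolation=cv2.INTER_CUBIC)
a=f(cv2.imread("pics/w8.png")[v-45:v+45,u-60:u+60],(480,360))
env.reach([450,200,330],down(0.));st();shot("top","t8")
b=cv2.copyMakeBorder(f(cv2.imread("pics/t8.png")[215:315,300:410],(320,291)),0,69,0,0,0)
cv2.imwrite("pics/c8.png",cv2.hconcat([a,b]))
E
```

```text
t 35.5 [ 496.94 -139.97   62.02] F [-0.12  0.75  0.16] M [-0.08  0.08  0.04] w 40.0 g 12.0
t 35.8 [ 496.96 -140.04   61.99] F [-0.02 -0.64  0.63] M [-0.03  0.12 -0.31] w 40.2 g 12.0
t 36.0 [ 496.95 -140.05   61.94] F [ 0.26  0.45 -0.01] M [-0.1  -0.01 -0.32] w 40.3 g 12.0
t 39.8 [450.47 198.53 329.53] F [-0.04 -0.76  0.2 ] M [-0.1  -0.02  0.01] w 87.3 g 0.0
```

View pics/c8.png

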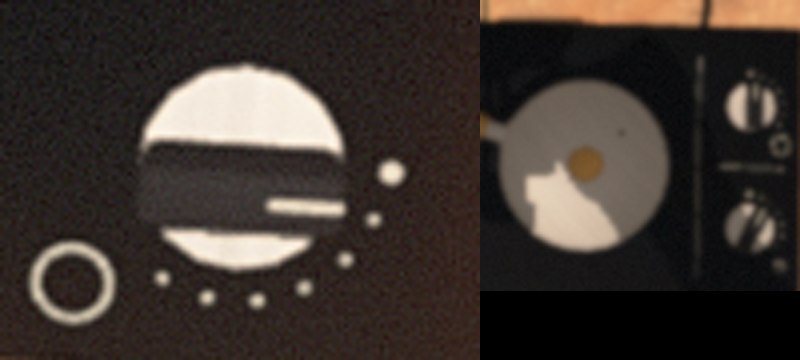

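The stop was felt: the moment held at -0.31 N m. The bar points at the off dot, the small knob is unchanged, and the lid is seated concentric.

```bash
python3 -c "
from workcell import env
print(env.job_done())"
```

```text
the job is handed in; nothing more can be done
None
```

I slid the pan to the middle of the small zone (within about 2 mm by camera), set the lid fully home, turned the large knob to its off stop, left the small knob as set, and handed the job in at about 40 s; I took no final picture of the tin, lemon, garlic and jar.

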